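Tip the T-nuts into the pick-out corner of the tote

TASK

Pick the small metal tote up off the bench by its handle bar and tip it this way and that, by 35 degrees or so, until all three loose T-nuts slide together into the corner where the walls are cut low, with that corner the lowest point of the tote. Do not touch the nuts with the gripper, spill any of them, or disturb the grease pot and the spanner. Finish while still holding the tote still, tipped and clear of the bench.

Things in the scene. Friction and masses are not known exactly. Their poses are not given: they have to be found in the camera images.
- tote: Open sheet-metal tote, 184 mm long (its x), 152 wide (its y), floor and walls 3 mm thick, walls 55 high, about 0.45 kg, its pick-out corner turned towards the robot or to a side. Origin: centre of the underside, z up. A black handle bar runs along x over its middle, on a strap at each end (96 mm from the centre). At its +x, -y corner, the pick-out corner, the walls are cut down to 32 mm over 55 mm of the long and 42 mm of the end wall.
- tote_handle (a point): Centre of the handle bar, 123 mm above the tote's underside. Rigid bar 16 mm thick (tote y), 24 high, 192 long (tote x), free space under it; axes as the tote's. Tall clamping fixtures stand beyond x = 0.58 and left of y = 0.25: a leaning arm needs room from them; near x 0.37, y -0.42 there is ample.
- pick_corner (a point): Inner corner of the tote's floor at the cut-down pick-out corner, at (89, -73, 3) mm in the tote's frame.
- pick_corner_under (a point): Outer underside corner of the tote below the pick-out corner, at (92, -76, 0) mm in the tote's frame.
- pot_mid (a point): Middle of the small white grease bottle with a red nozzle, 44 mm across, 90 mm tall, standing to the left; a bystander.
- spanner_mid (a point): Middle of a steel spanner 27x202x10 mm lying on the bench to the left of the tote; a bystander.
- nut_1 (a point): First of three like T-nuts (black steel, 32x28x20 mm, stepped, 70 g), loose on the tote's floor; the point is its centre, half-way up. Nuts slide from a slope of 16 to 24 degrees, but rub on a wall too and stick part way along it under a diagonal tilt: tip towards one wall first, then swing the slope of 35 degrees to run almost along it.
- nut_2 (a point): Second of three like T-nuts (black steel, 32x28x20 mm, stepped, 70 g), loose on the tote's floor; the point is its centre, half-way up. Nuts slide from a slope of 16 to 24 degrees, but rub on a wall too and stick part way along it under a diagonal tilt: tip towards one wall first, then swing the slope of 35 degrees to run almost along it.
- nut_3 (a point): Third of three like T-nuts (black steel, 32x28x20 mm, stepped, 70 g), loose on the tote's floor; the point is its centre, half-way up. Nuts slide from a slope of 16 to 24 degrees, but rub on a wall too and stick part way along it under a diagonal tilt: tip towards one wall first, then swing the slope of 35 degrees to run almost along it.
Not all that is in view belongs to the job. What is shaped like the part that bears nut_1 but green is not meant.

How it is judged:
By the outcome, as a careful person would: the job done as asked, in the order asked, and still so for the second after the job is handed in, while the arm keeps its last pose, push and grip.
It also fails if it takes over 48 s, if anything falls off the work surface, if the arm or the gripper's body presses on something with over 40 N, if the wrist force passes 120 N, or if a joint passes its speed limit or range.

ROBOT

A 7-joint arm with a two-finger parallel gripper is mounted at the origin on the work surface; the furniture and walls round the work are solid. World frame = base frame: x ahead of the robot, y to its left, z up, the work surface at z = 0. Lengths are in m, angles in rad, forces in N, time in s.
With the tool pointing down it reaches from about 0.4 to 0.875 m from the base axis. Payload 6.5 kg.
Tool frame: the origin (TCP) lies between the finger pads; the fingertips stand 14 mm ahead of it and the grasp point (between the pads) lies 5 mm behind it; z points along the fingers, y is the line along which they close (so a half turn about z gives the same grasp; the last joint's range is limited). The gripper opens to 85 mm and grips with 20 to 120 N. Pads are 22 mm wide; open, the fingers measure 114 mm over their backs; the gripper's body (76 mm by 85 mm) begins 54 mm behind the grasp point. The pads swing forward as they close: fully open they stand 13 mm farther back than shut.
Start: joints at [-1.18, 0.536, -0.004, 1.538, 0.003, 1.067, -0.071], TCP at [0.287, 0.583, 0.245] pointing down, gripper open.
Joint ranges: [-2.7, 2.7], [-0.37, 2.16], [-1.27, 1.26], [0.24, 2.4], [-1.31, 4.45], [0.19, 1.91], [-2.76, 2.76]. Speed limits (rad/s): [2.39, 2.39, 3.14, 3.14, 3.14, 3.14, 3.14].

INTERFACE

Orientations are given as a unit quaternion [x, y, z, w].
In Python, from cell import env gives the robot as it stands.
- The arm moves only by the tool jog_arm, never from a script. Its argument "rows" is one flat list of numbers, 7 for each row, row after row: the shift along the tool's x, y, z in mm, then the turn, a rotation vector about the tool's x, y, z in rad, then the finger opening in mm, from 0 to 85.4. In form: [tx, ty, tz, wx, wy, wz, gripper, tx, ty, tz, wx, wy, wz, gripper, ...]. A call has 1 to 5 rows; each row shifts and turns the commanded pose from where the row before left it, along the tool's axes as they then stand; what a row does not reach is not made up. A row lasts 1/8 s, in which the tool goes at most 62.5 mm and 10.7 degrees, less where a joint would pass 70% of its speed; a pose out of reach is approached as far as the arm can. A call is refused whole if a number of a shift passes 62.5 or a number of a turn 0.188, either way. A call with a gripper value outside its range is refused whole. The fingers move at their own pace and stop on an object; "newtons" is the grip in N (left out, the last holds). Time passes only in rows, so rows that do not move let the fingers close. It gives the time, the measured TCP pose, the force, the opening and the grip force at its end, in the units of the state.
- env.get_obs(): the state, without advancing time (a new reading comes with each control period).
- env.read_camera(name): name is "scene" or "top" or "wrist"; returns a dict with "pixels" (420x560x3 uint8, blue, green, red), "fx", "fy", "cx", "cy" (pixels), "T" (4x4, takes a point from camera to world coordinates); the wrist camera has in their place "hand_eye" (4x4, takes a point from camera to tool coordinates, whose origin is the TCP and whose axes are the flange's). Camera axes: x right, y down, z forward; pixel columns grow to the right and rows downward; lengths in m; the calibration is good to about 2 mm. A picture is of the moment at which its call begins: read the wrist's pose just before it. There is no depth.
- env.close_job(): hands the job in; it is judged then, once.
Trained networks look in a picture, given as the dict that the camera call returned (one of the last four; its "shot" number tells which), for a name from the list of things; names that differ only in an ending like _2 or _b are one class to them, and where a whole thing is asked for, a point or a joint stands for the part that bears it (a point fixed in the world has none). Each returns a list of dicts, best first, with "p" (0 to 1); they miss things now and then, are a little off and sometimes report something else, mostly with a low value. They report only what shows in the picture. A call takes as long as a camera call. They do not tell look-alikes from the thing itself.
- env.outline_of(picture, thing): "pixels" (420x560 bool, what is visible of it).
- env.spot_point(picture, thing): "xyz" ([x, y, z] in m, in the coordinates of the camera as it stood for that picture, good to about 4 mm: a listed point, or the origin of a listed thing).
The state is a dict: "t": time; "q": joint angles; "joint_vel": joint speeds; "tau": joint torques, N m; "tool_pos": TCP position; "ee_rot": TCP orientation; "force": force on the tool from outside, world axes, zero at the start; "ft_torque": the same for the moment, N m; "finger_gap": finger opening in m; "grasp_force": force on a finger pad.
Only numpy, scipy, OpenCV 4.12 (cv2) and the standard library are available. Lean on these libraries where they do the work, as an engineer would, in place of code of your own. Each camera call takes 0.05 s, during which the arm holds its last target. There are 200 camera calls.

## Working session

There is one attempt and no reset: what is moved stays moved. The work goes in short steps, Python scripts to look and compute and a tool call to move; the robot and the scene stay as the last step left them, time stands still between calls to the robot, and variables do not carry over. Pictures are saved under pics/ and viewed, at most 10 in all, crops included, and the job is handed in when it is done.

Besides the shell and the picture viewer there is one more tool, called after "Emit:" as name(argument=value, ...) on one line, values as JSON. jog_arm: Moves the arm, as the interface text tells. Its arguments: {"type":"object","properties":{"rows":{"type":"array","items":{"type":"number"}},"newtons":{"type":"number"}},"required":["rows"]}

```bash
mkdir -p pics
cat > h.py <<'E'
import numpy as np, cv2
from scipy.spatial.transform import Rotation as R
from cell import env
def obs(): return env.get_obs()
def campose(p,o=None):
    if 'T' in p: return np.array(p['T'])
    T=np.eye(4);T[:3,:3]=R.from_quat(o['ee_rot']).as_matrix();T[:3,3]=o['tool_pos'];return T@np.array(p['hand_eye'])
def shot(n):
    o=obs();p=env.read_camera(n);return p,campose(p,o)
def pts(p,T,name,k=4):
    r=[]
    for d in env.spot_point(p,name)[:k]:
        c=np.array(d['xyz']);w=T[:3,:3]@c+T[:3,3]
        r.append((round(d['p'],2),w.round(4).tolist(),[int(c[0]/c[2]*p['fx']+p['cx']),int(c[1]/c[2]*p['fy']+p['cy'])]))
    return r
E
python3 - <<'E'
from h import *
ims=[]
for n in ['scene','top']:
    p,T=shot(n); ims.append(p['pixels'])
    print(n,T[:3,3].round(3))
    for t in ['tote','tote_handle','pick_corner','pick_corner_under','nut_1','pot_mid','spanner_mid']: print(t,pts(p,T,t))
cv2.imwrite('pics/a.png',ims[0]);cv2.imwrite('pics/b.png',ims[1])
print(obs())
E
```

```text
scene [-0.153 -0.566  0.693]
tote [(0.61, [0.4444, -0.3079, 0.0034], [387, 296]), (0.24, [0.5023, -0.285, 0.0154], [393, 267])]
tote_handle [(0.66, [0.4449, -0.3069, 0.123], [395, 245])]
pick_corner [(0.92, [0.3363, -0.3413, 0.0027], [371, 346])]
pick_corner_under [(0.79, [0.3324, -0.3435, 0.0039], [371, 348])]
nut_1 [(0.82, [0.4421, -0.1154, 0.0076], [299, 249]), (0.72, [0.506, -0.2828, 0.0144], [393, 266]), (0.58, [0.4729, -0.3328, 0.0147], [409, 289]), (0.53, [0.4426, -0.2455, 0.0153], [357, 276])]
pot_mid [(0.72, [0.4684, 0.1257, 0.0482], [218, 181])]
spanner_mid [(0.66, [0.4617, 0.0074, 0.0058], [258, 220])]
top [ 0.316 -0.089  0.981]
tote [(0.61, [0.4489, -0.3085, -0.0012], [361, 187])]
tote_handle [(0.65, [0.4429, -0.3091, 0.1279], [376, 181])]
pick_corner [(0.71, [0.3358, -0.3396, 0.0068], [377, 238])]
pick_corner_under [(0.88, [0.3336, -0.3449, 0.0036], [379, 239])]
nut_1 [(0.48, [0.4477, -0.2481, 0.0165], [335, 186]), (0.46, [0.4418, -0.1191, 0.0103], [276, 189]), (0.44, [0.4747, -0.3356, 0.0127], [375, 174]), (0.38, [0.5078, -0.2825, 0.0135], [350, 159])]
pot_mid [(0.97, [0.4673, 0.1292, 0.0433], [158, 174])]
spanner_mid [(0.66, [0.459, 0.0134, 0.0055], [215, 181])]
{'t': 0.8, 'q': array([-1.18019173,  0.53638525, -0.00440081,  1.53788258,  0.00257304,
        1.06729341, -0.07118858]), 'joint_vel': array([-0.00095109, -0.00027146, -0.00034278,  0.00038904,  0.00010672,
        0.00183787,  0.00034539]), 'tau': array([-8.85598492e-04, -5.83273172e+01,  1.04716279e+00, -2.59429997e+01,
        1.23897713e-02,  1.46247708e-03, -1.78824490e-05]), 'tool_pos': array([0.2866972 , 0.58336179, 0.24530625]), 'ee_rot': array([2.26404267e-01, 9.74033422e-01, 1.79265883e-05, 5.27878674e-06]), 'force': array([-0.26150192, -0.46437749,  0.00927095]), 'ft_torque': array([-0.04048323, -0.02354383,  0.0025664 ]), 'grasp_force': 0.0, 'finger_gap': 0.08519747504197574}
```

View pics/a.png

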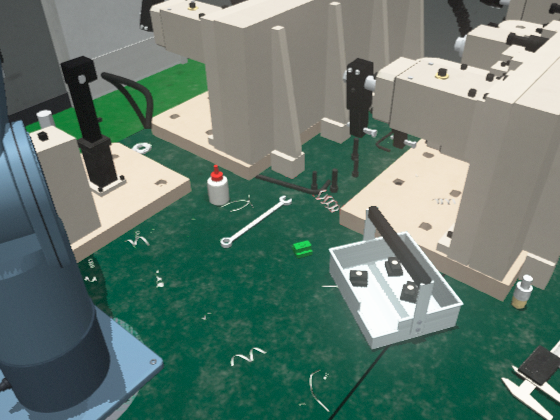

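View pics/b.png

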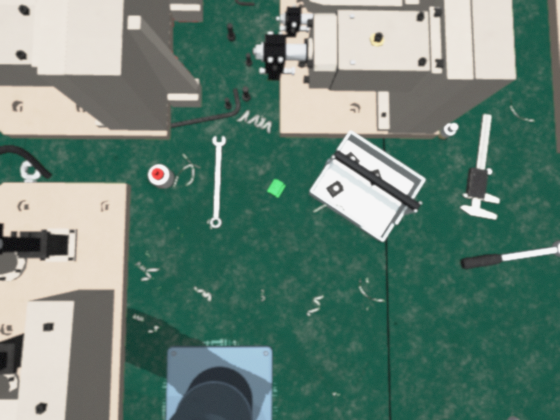

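Run:
```python
import cv2
a=cv2.imread('pics/a.png')[200:380,270:470]; b=cv2.imread('pics/b.png')[120:270,250:450]
cv2.imwrite('pics/c.png',cv2.hconcat([cv2.resize(a,(400,360)),cv2.resize(b,(400,360))]))
```

```text
(no output)
```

View pics/c.png

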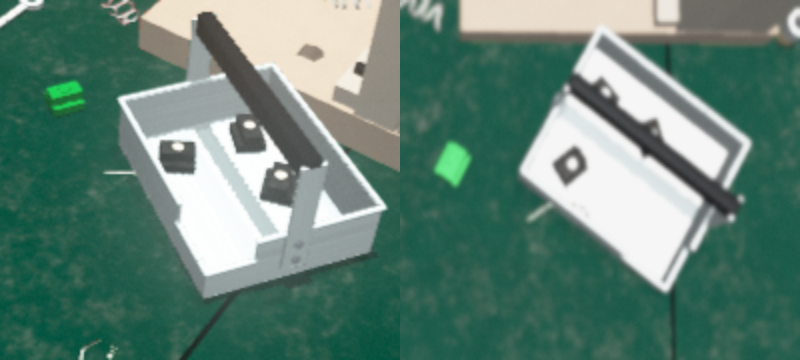

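Run:
```python
from h import *
def ray(p,T,u,v):
    d=T[:3,:3]@np.array([(u-p['cx'])/p['fx'],(v-p['cy'])/p['fy'],1]);return T[:3,3],d
s,Ts=shot('scene');t,Tt=shot('top')
def at(p,T,u,v,z):
    o,d=ray(p,T,u,v);return (o+d*(z-o[2])/d[2]).round(3)
for uv in [(128,183),(75,245),(170,135),(200,95),(70,245),(120,295),(280,135),(280,50)]: print('top',uv,[at(t,Tt,*uv,z).tolist() for z in (0,.03,.2,.3)])
for uv in [(65,62),(95,60),(80,140),(105,185),(35,135),(190,185),(160,3),(215,160),(280,30),(285,170),(355,65)]: print('sc',uv,[at(s,Ts,*uv,z).tolist() for z in (.03,.15,.3,.4)])
w,_=shot('wrist');cv2.imwrite('pics/w.png',w['pixels']);print(w['hand_eye'])
```

```text
top (128, 183) [[0.454, 0.205, 0.0], [0.45, 0.196, 0.03], [0.426, 0.145, 0.2], [0.412, 0.116, 0.3]]
top (75, 245) [[0.319, 0.314, 0.0], [0.319, 0.301, 0.03], [0.318, 0.232, 0.2], [0.318, 0.191, 0.3]]
top (170, 135) [[0.562, 0.117, 0.0], [0.555, 0.111, 0.03], [0.512, 0.075, 0.2], [0.487, 0.054, 0.3]]
top (200, 95) [[0.654, 0.052, 0.0], [0.644, 0.048, 0.03], [0.585, 0.024, 0.2], [0.551, 0.009, 0.3]]
top (70, 245) [[0.319, 0.324, 0.0], [0.319, 0.312, 0.03], [0.318, 0.24, 0.2], [0.318, 0.198, 0.3]]
top (120, 295) [[0.213, 0.214, 0.0], [0.216, 0.205, 0.03], [0.234, 0.152, 0.2], [0.245, 0.121, 0.3]]
top (280, 135) [[0.565, -0.127, 0.0], [0.557, -0.126, 0.03], [0.514, -0.119, 0.2], [0.489, -0.115, 0.3]]
top (280, 50) [[0.762, -0.127, 0.0], [0.748, -0.126, 0.03], [0.671, -0.119, 0.2], [0.626, -0.115, 0.3]]
sc (65, 62) [[0.662, 1.02, 0.03], [0.515, 0.733, 0.15], [0.33, 0.374, 0.3], [0.207, 0.135, 0.4]]
sc (95, 60) [[0.732, 0.956, 0.03], [0.572, 0.68, 0.15], [0.372, 0.336, 0.3], [0.238, 0.107, 0.4]]
sc (80, 140) [[0.402, 0.547, 0.03], [0.301, 0.345, 0.15], [0.176, 0.094, 0.3], [0.092, -0.074, 
[... 383 characters left out ...]
3], [0.476, 0.242, 0.4]]
sc (215, 160) [[0.544, 0.214, 0.03], [0.418, 0.073, 0.15], [0.26, -0.103, 0.3], [0.155, -0.221, 0.4]]
sc (280, 30) [[1.319, 0.651, 0.03], [1.053, 0.431, 0.15], [0.72, 0.155, 0.3], [0.498, -0.028, 0.4]]
sc (285, 170) [[0.613, 0.059, 0.03], [0.474, -0.054, 0.15], [0.301, -0.196, 0.3], [0.185, -0.29, 0.4]]
sc (355, 65) [[1.214, 0.258, 0.03], [0.966, 0.109, 0.15], [0.657, -0.078, 0.3], [0.451, -0.202, 0.4]]
[[-2.11145098e-04 -9.63323360e-01 -2.68343173e-01  6.87118212e-02]
 [ 9.99999971e-01 -1.73296144e-04 -1.64732598e-04 -3.07306315e-04]
 [ 1.12187922e-04 -2.68343201e-01  9.63323369e-01 -1.27986945e-01]
 [ 0.00000000e+00  0.00000000e+00  0.00000000e+00  1.00000000e+00]]
```

View pics/w.png

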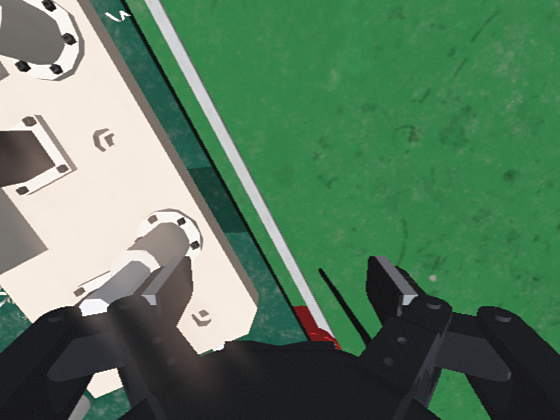

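Emit:
jog_arm(rows=[0, -10, -45, 0, 0, 0, 85, 0, -30, -45, 0, 0, 0, 85, 0, -35, -45, 0, 0, 0, 85, 0, -40, -40, 0, 0, 0, 85, 0, -35, -30, 0, 0, 0, 85])

```text
t: 1.58
tool_pos: [0.2201, 0.4477, 0.4524]
ee_rot: [0.226, 0.974, 0.001, 0.0]
force: [0.7, 0.4, -0.2]
finger_gap: 0.085
grasp_force: 0.0
```

Emit:
jog_arm(rows=[-50, -3, 0, 0, 0, 0.1, 85, -60, -4, 0, 0, 0, 0.12, 85, -60, -4, 0, 0, 0, 0.12, 85, -60, -4, 0, 0, 0, 0.12, 85, -60, -4, 0, 0, 0, 0.12, 85])

```text
t: 2.2
tool_pos: [0.4307, 0.2508, 0.4504]
ee_rot: [0.497, 0.868, 0.0, 0.0]
force: [0.4, 0.8, 0.5]
finger_gap: 0.0847
grasp_force: 0.0
```

Emit:
jog_arm(rows=[-60, -4, 0, 0, 0, 0.12, 85, -60, -4, 0, 0, 0, 0.12, 85, -60, -4, 0, 0, 0, 0.12, 85, -60, -4, 0, 0, 0, 0.12, 85, -60, -4, 0, 0, 0, 0.12, 85])

```text
t: 2.82
tool_pos: [0.4965, -0.0383, 0.4504]
ee_rot: [0.731, 0.682, 0.0, 0.0]
force: [0.9, -0.1, -1.0]
finger_gap: 0.0852
grasp_force: 0.0
```

Emit:
jog_arm(rows=[-50, 6, 0, 0, 0, 0.1, 85, -52, 6, 15, 0, 0, 0.1, 85, -52, 6, 20, 0, 0, 0.1, 85, -52, 6, 20, 0, 0, 0.1, 85, -52, 6, 15, 0, 0, 0.1, 85])

```text
t: 3.45
tool_pos: [0.457, -0.2918, 0.3796]
ee_rot: [0.877, 0.48, 0.0, 0.0]
force: [1.5, -0.1, 0.3]
finger_gap: 0.085
grasp_force: 0.0
```

Emit:
jog_arm(rows=[0, 0, 0, 0, 0, 0.017, 85, 0, 0, 0, 0, 0, 0, 85])

```text
t: 3.7
tool_pos: [0.458, -0.2898, 0.3804]
ee_rot: [0.88, 0.475, 0.0, -0.0]
force: [-1.0, 1.3, 0.1]
finger_gap: 0.0849
grasp_force: 0.0
```

```bash
cat >> h.py <<'E'
def tote(p,T):
    for t in ['tote','tote_handle','pick_corner','pick_corner_under','nut_1']: print(t,pts(p,T,t))
E
python3 - <<'E'
from h import *
o=obs();print(o['q'].round(3),o['tool_pos'],R.from_quat(o['ee_rot']).as_matrix().round(3))
p,T=shot('wrist');tote(p,T);m=env.outline_of(p,'tote_handle')[0]['pixels'];im=p['pixels'].copy()
# handle axis at z=.135 (top) from outline
cnt=max(cv2.findContours(m.astype('uint8'),0,2)[0],key=cv2.contourArea);rr=cv2.minAreaRect(cnt);print(rr,cv2.boxPoints(rr).round(0).tolist())
cv2.drawContours(im,[cnt],-1,(0,0,255),1);cv2.imwrite('pics/w2.png',im)
E
```

```text
[-0.151  0.281  0.797  1.686 -0.21   1.263  0.108] [ 0.45799708 -0.28982937  0.3804008 ] [[ 0.55   0.835  0.   ]
 [ 0.835 -0.55   0.001]
 [ 0.001 -0.    -1.   ]]
tote [(0.77, [0.4434, -0.3071, 0.0014], [278, 181]), (0.61, [0.4677, -0.3354, 0.0113], [298, 188]), (0.52, [0.5083, -0.2843, 0.012], [302, 150])]
tote_handle [(0.69, [0.3359, -0.3421, 0.0035], [239, 229]), (0.66, [0.4492, -0.3086, 0.1216], [281, 195])]
pick_corner [(0.9, [0.3342, -0.3411, 0.0005], [238, 228])]
pick_corner_under [(0.72, [0.3319, -0.3408, -0.0014], [237, 229]), (0.36, [0.468, -0.3332, 0.0095], [298, 186]), (0.23, [0.4429, -0.3069, 0.0014], [277, 181])]
nut_1 [(0.9, [0.4404, -0.2402, 0.0127], [254, 150]), (0.86, [0.4435, -0.1162, 0.0107], [211, 82]), (0.85, [0.511, -0.28, 0.0145], [302, 147]), (0.7, [0.4702, -0.3326, 0.0117], [299, 186])]
((279.5, 193.0), (140.0, 103.0), 90.0) [[228.0, 123.0], [331.0, 123.0], [331.0, 263.0], [228.0, 263.0]]
```

View pics/w2.png

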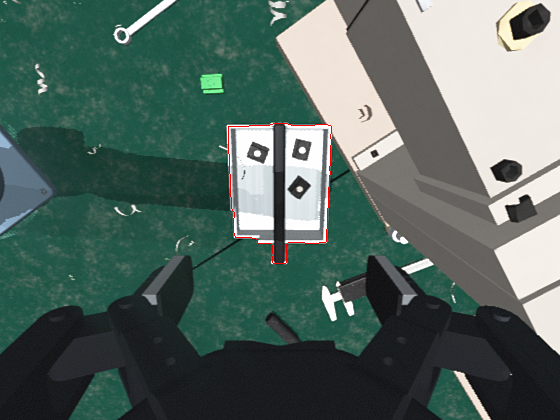

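Emit:
jog_arm(rows=[-10, 0, 50, 0, 0, 0, 85, -12, 0, 55, 0, 0, 0, 85, 0, 0, 55, 0, 0, 0, 85, 0, 0, 50, 0, 0, 0, 85, 0, 0, 0, 0, 0, 0, 85])

```text
t: 4.68
tool_pos: [0.4435, -0.3071, 0.1677]
ee_rot: [0.88, 0.474, -0.002, -0.003]
force: [-0.2, 1.3, 1.1]
finger_gap: 0.0852
grasp_force: 0.0
```

Run:
```python
from h import *
o=obs();print(o['tool_pos'])
p,T=shot('wrist');print(pts(p,T,'tote_handle'),pts(p,T,'pick_corner'))
M=np.linalg.inv(np.vstack([np.c_[R.from_quat(o['ee_rot']).as_matrix(),o['tool_pos']],[0,0,0,1]]))
for r in pts(p,T,'tote_handle'): print((M@np.r_[r[1],1])[:3].round(4))
cv2.imwrite('pics/w3.png',p['pixels'])
```

```text
[ 0.44351122 -0.30713406  0.16767715]
[(0.83, [0.4507, -0.3078, 0.124], [290, 234]), (0.49, [0.3354, -0.3412, 0.0016], [216, 272])] [(0.69, [0.3348, -0.3437, 0.0015], [217, 274])]
[0.0034 0.0067 0.0436]
[-0.0878 -0.0704  0.1666]
```

View pics/w3.png

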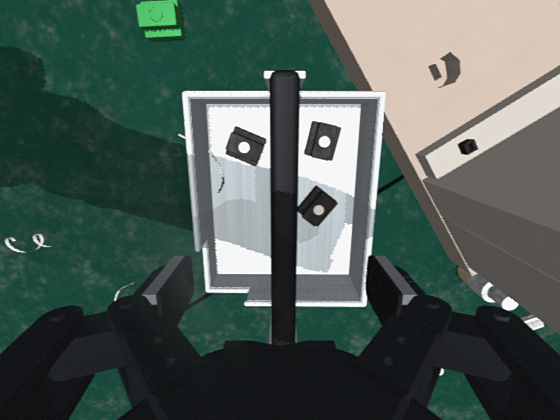

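Emit:
jog_arm(rows=[1, 3, 25, 0, 0, 0, 85, 1, 0, 24, 0, 0, 0, 85, 0, 0, 0, 0, 0, 0, 85], newtons=110)

```text
t: 5.25
tool_pos: [0.4494, -0.3086, 0.1219]
ee_rot: [0.88, 0.474, 0.0, -0.0]
force: [-0.4, -0.4, -0.2]
finger_gap: 0.085
grasp_force: 0.0
```

Emit:
jog_arm(rows=[0, 0, 0, 0, 0, 0, 0, 0, 0, 0, 0, 0, 0, 0, 0, 0, 0, 0, 0, 0, 0, 0, 0, 0, 0, 0, 0, 0, 0, 0, 0, 0, 0, 0, 0], newtons=110)

```text
t: 5.88
tool_pos: [0.4474, -0.3079, 0.1213]
ee_rot: [0.88, 0.474, -0.001, -0.002]
force: [-6.2, 3.9, 6.8]
finger_gap: 0.0139
grasp_force: 107.6
```

Emit:
jog_arm(rows=[0, 0, -10, 0, 0, 0, 0, 0, 0, -25, 0, 0, 0, 0, 0, 0, -30, 0, 0, 0, 0, -10, 0, -30, 0, 0, 0, 0, -20, 0, -30, 0, 0, 0, 0])

```text
t: 6.5
tool_pos: [0.4326, -0.3329, 0.2469]
ee_rot: [0.88, 0.475, -0.0, -0.001]
force: [0.1, -0.3, -7.9]
finger_gap: 0.0143
grasp_force: 107.9
```

Emit:
jog_arm(rows=[-25, 0, -30, 0, 0, 0, 0, -25, 0, -25, 0, 0, 0, 0, -25, 0, -15, 0, 0, 0, 0, -20, 0, -5, 0, 0, 0, 0, -10, 0, 0, 0, 0, 0, 0])

```text
t: 7.12
tool_pos: [0.3737, -0.4222, 0.3209]
ee_rot: [0.881, 0.473, -0.0, -0.0]
force: [-0.3, 0.4, -7.6]
finger_gap: 0.0144
grasp_force: 108.0
```

```bash
cat >> h.py <<'E'
def rel():
    "tote points in nominal grasp frame: tote x=-tool x, y=tool y, z=-tool z, handle at TCP"
    o=obs();print('t',o['t'],'q',o['q'].round(2),'gap',o['finger_gap'],'f',o['force'].round(1),'mom',o['ft_torque'].round(2))
    p,T=shot('wrist');H=np.array(p['hand_eye'])
    for t in ['tote','pick_corner','nut_1']:
        for d in env.spot_point(p,t)[:5]:
            c=(H@np.r_[d['xyz'],1])[:3];print(t,round(d['p'],2),(1000*np.array([-c[0],c[1],-c[2]+.118])).round(0))
    return p
E
python3 - <<'E'
from h import *
rel();print(obs()['tool_pos'])
E
```

```text
t 7.125 q [ 0.16  0.39  0.8   1.72 -0.3   1.16  0.47] gap 0.014365086680511464 f [-0.3  0.4 -7.6] mom [-0.01  0.06  0.01]
tote 0.7 [ 3. -4. -2.]
pick_corner 0.58 [ 92. -76.  -3.]
nut_1 0.91 [-56.  36.   9.]
nut_1 0.88 [ 9. 34.  8.]
nut_1 0.67 [-51. -40.  10.]
[ 0.37509612 -0.42042294  0.32028941]
```

Emit:
jog_arm(rows=[0, 0, 0, 0, 0.05, 0, 0, 0, 0, 0, 0, 0.07, 0, 0, 0, 0, 0, 0, 0.07, 0, 0, 0, 0, 0, 0, 0.06, 0, 0, 0, 0, 0, 0, 0.05, 0, 0])

```text
t: 7.95
tool_pos: [0.3753, -0.421, 0.3206]
ee_rot: [0.87, 0.469, 0.132, -0.072]
force: [-0.1, 0.1, -6.8]
finger_gap: 0.0138
grasp_force: 108.0
```

Emit:
jog_arm(rows=[0, 0, 0, 0, 0.04, 0, 0, 0, 0, 0, 0, 0.03, 0, 0, 0, 0, 0, 0, 0.03, 0, 0, 0, 0, 0, 0, 0.03, 0, 0, 0, 0, 0, 0, 0.03, 0, 0])

```text
t: 8.57
tool_pos: [0.3748, -0.4216, 0.3213]
ee_rot: [0.857, 0.462, 0.201, -0.108]
force: [0.1, 0.4, -7.0]
finger_gap: 0.0141
grasp_force: 108.1
```

Emit:
jog_arm(rows=[0, 0, 0, 0, 0.03, 0, 0, 0, 0, 0, 0, 0.04, 0, 0, 0, 0, 0, 0, 0.04, 0, 0, 0, 0, 0, 0, 0.04, 0, 0, 0, 0, 0, 0, 0.02, 0, 0])

```text
t: 9.2
tool_pos: [0.3742, -0.4221, 0.3209]
ee_rot: [0.837, 0.45, 0.273, -0.147]
force: [-1.2, -0.0, -7.9]
finger_gap: 0.0143
grasp_force: 108.1
```

```bash
cat >> h.py <<'E'
def tilt():
    o=obs();M=R.from_quat(o['ee_rot']).as_matrix()
    print('pos',o['tool_pos'].round(3),'slope +x deg',np.degrees(np.arcsin(M[2,0])).round(1),'slope -y',np.degrees(np.arcsin(M[2,1])).round(1),'total',np.degrees(np.arccos(-M[2,2])).round(1))
E
python3 - <<'E'
from h import *
rel();tilt()
E
```

```text
t 9.2 q [ 0.65  0.57  0.61  1.58 -0.79  1.58  0.87] gap 0.01431705526256571 f [-1.2 -0.  -7.9] mom [-1.48  1.14  0.01]
tote 0.95 [ 2. -4. -5.]
pick_corner 0.93 [ 95. -74.   2.]
nut_1 0.7 [35. 41.  8.]
nut_1 0.6 [ 73. -44.   8.]
pos [ 0.375 -0.422  0.321] slope +x deg 36.1 slope -y 0.0 total 36.1
```

Run:
```python
from h import *
rel()
def phi(a): return .62*np.array([-np.sin(a),np.cos(a),0])
al=np.radians(np.linspace(0,78,14))
for a,b in zip(al,al[1:]): print((R.from_rotvec(phi(a)).inv()*R.from_rotvec(phi(b))).as_rotvec().round(3).tolist())
```

```text
t 9.4 q [ 0.65  0.57  0.61  1.58 -0.79  1.57  0.87] gap 0.014339454497837072 f [-0.4  0.4 -7.6] mom [-1.34  0.97  0.02]
tote 0.91 [ 1. -1. -3.]
pick_corner 0.71 [ 97. -73.  -1.]
nut_1 0.77 [35. 41.  8.]
nut_1 0.69 [ 75. -40.  10.]
nut_1 0.35 [-247. -227. -406.]
[-0.061, -0.003, -0.019]
[-0.06, -0.01, -0.019]
[-0.059, -0.016, -0.019]
[-0.057, -0.022, -0.019]
[-0.054, -0.028, -0.019]
[-0.051, -0.033, -0.019]
[-0.047, -0.038, -0.019]
[-0.043, -0.043, -0.019]
[-0.038, -0.047, -0.019]
[-0.033, -0.051, -0.019]
[-0.028, -0.054, -0.019]
[-0.022, -0.057, -0.019]
[-0.016, -0.059, -0.019]
```

Emit:
jog_arm(rows=[0, 0, 0, -0.06, 0, -0.02, 0, 0, 0, 0, -0.06, -0.01, -0.02, 0, 0, 0, 0, -0.06, -0.015, -0.02, 0, 0, 0, 0, -0.057, -0.02, -0.02, 0, 0, 0, 0, -0.054, -0.03, -0.02, 0])

```text
t: 10.22
tool_pos: [0.3745, -0.4211, 0.3213]
ee_rot: [0.837, 0.451, 0.311, 0.007]
force: [0.0, -1.3, -7.6]
finger_gap: 0.0143
grasp_force: 108.0
```

Emit:
jog_arm(rows=[0, 0, 0, -0.05, -0.03, -0.02, 0, 0, 0, 0, -0.047, -0.04, -0.02, 0, 0, 0, 0, -0.043, -0.043, -0.02, 0, 0, 0, 0, -0.038, -0.047, -0.02, 0, 0, 0, 0, -0.033, -0.05, -0.02, 0])

```text
t: 10.85
tool_pos: [0.3744, -0.4203, 0.3211]
ee_rot: [0.837, 0.452, 0.266, 0.157]
force: [-0.5, 0.6, -6.3]
finger_gap: 0.0139
grasp_force: 108.3
```

Emit:
jog_arm(rows=[0, 0, 0, -0.028, -0.054, -0.02, 0, 0, 0, 0, -0.022, -0.057, -0.02, 0, 0, 0, 0, -0.016, -0.059, -0.02, 0, 0, 0, 0, 0, 0, 0, 0])

```text
t: 11.35
tool_pos: [0.3751, -0.4188, 0.3209]
ee_rot: [0.837, 0.453, 0.206, 0.228]
force: [0.1, 0.1, -6.5]
finger_gap: 0.0141
grasp_force: 108.4
```

Run:
```python
from h import *
p=rel();tilt();cv2.imwrite('pics/w4.png',p['pixels'])
```

```text
t 11.35 q [ 0.39  0.09  0.6   2.15 -0.85  0.56  1.06] gap 0.014080623804963832 f [ 0.1  0.1 -6.5] mom [0.66 1.56 0.03]
tote 0.65 [ 0. -1. -1.]
nut_1 0.81 [ 45. -53.  10.]
nut_1 0.57 [ 75. -61.  11.]
pos [ 0.374 -0.422  0.321] slope +x deg 7.7 slope -y 34.7 total 35.8
```

View pics/w4.png

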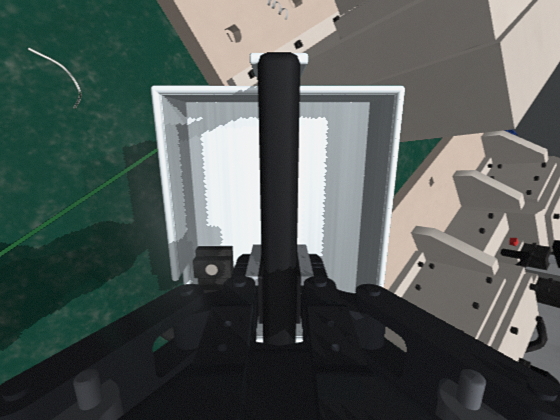

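Run:
```python
from h import *
o=obs();M=R.from_quat(o['ee_rot']).as_matrix();ims=[]
for n in ['scene','top']:
    p,T=shot(n)
    for t in ['tote','pick_corner','nut_1']:
        for d in env.spot_point(p,t)[:5]:
            c=np.array(d['xyz']);w=T[:3,:3]@c+T[:3,3];l=M.T@(w-o['tool_pos']);print(n,t,round(d['p'],2),(1000*np.array([-l[0],l[1],-l[2]+.118])).round(0))
    c=T[:3,:3].T@(o['tool_pos']-[0,0,.08]-T[:3,3]);u,v=int(c[0]/c[2]*p['fx']+p['cx']),int(c[1]/c[2]*p['fy']+p['cy'])
    u=min(max(u,100),460);v=min(max(v,110),310);ims.append(cv2.resize(p['pixels'][v-110:v+110,u-100:u+100],(400,440)))
cv2.imwrite('pics/s5.png',cv2.hconcat(ims))
```

```text
scene tote 0.59 [-1. -0. -1.]
scene pick_corner 0.98 [ 89. -73.   0.]
scene nut_1 0.86 [ 51. -57.  12.]
scene nut_1 0.82 [ 76. -56.  14.]
scene nut_1 0.55 [ 71. -25.  12.]
scene nut_1 0.5 [-252. -282. -113.]
top tote 0.64 [ 2.  2. -5.]
top nut_1 0.72 [-247. -278. -110.]
top nut_1 0.68 [  3.  -0. 128.]
top nut_1 0.62 [ 48. -53.   9.]
```

View pics/s5.png

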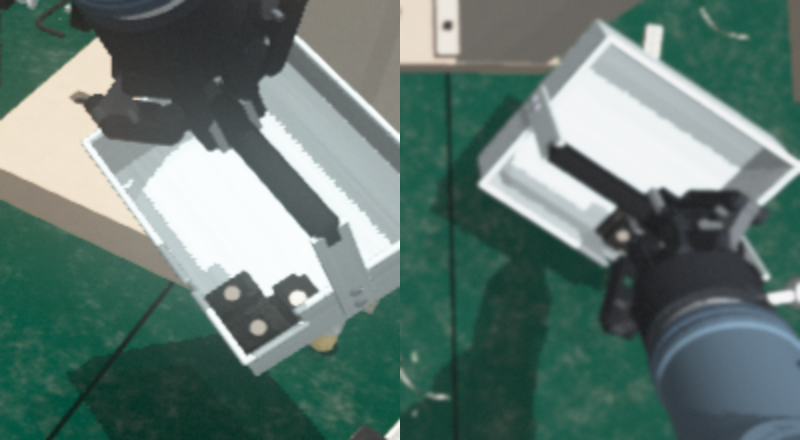

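Emit:
jog_arm(rows=[0, 0, 0, 0, 0, 0, 0, 0, 0, 0, 0, 0, 0, 0, 0, 0, 0, 0, 0, 0, 0, 0, 0, 0, 0, 0, 0, 0])

```text
t: 12.45
tool_pos: [0.3747, -0.4215, 0.3213]
ee_rot: [0.837, 0.452, 0.204, 0.23]
force: [0.3, -0.2, -7.5]
finger_gap: 0.0141
grasp_force: 108.4
```

Run:
```python
from h import *
tilt();print(env.close_job())
```

```text
pos [ 0.375 -0.421  0.321] slope +x deg 7.7 slope -y 34.8 total 35.8
the job is handed in; nothing more can be done
None
```

I handed the job in at about 12.5 s of the 48 s. The tote was held still by its bar, clear of the bench and tipped about 36°, with the cut-down corner lowest. In the last scene picture all three T-nuts were together in that corner. The arm kept clear of the grease pot and spanner. No verdict came back.

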